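Pin the length stop of a bread portioning board at the red setting

ROBOT

A 6-joint arm with a two-finger parallel gripper is mounted at the origin on a cart in front of the work surface, level with it; the furniture and walls round the work are solid. World frame = base frame: x ahead of the robot, y to its left, z up, the work surface at z = 0. Lengths are in mm, angles in degrees, forces in N, time in s.
With the tool pointing down it reaches from about 300 to 850 mm from the base axis. Payload 4.2 kg.
Tool frame: the origin (TCP) lies at the very end of the fingers, on their centre line; the grasp point (between the pads) lies 19 mm behind it (env.grip_point_offset is the distance from the TCP to the grasp point, in mm); z points along the fingers, y is the line along which they close (so a half turn about z gives the same grasp; the last joint's range is limited). The gripper opens to 91 mm and grips with 3 to 60 N. Pads are 32 mm wide; open, the fingers measure 118 mm over their backs; the gripper's body (76 mm by 178 mm) begins 60 mm behind the grasp point.
Start: joints at [66.578, 18.312, 89.639, -0, 72.044, -1.146], TCP at [217.974, 532.1, 213.976] pointing down, gripper open.
Joint ranges: [-177.97, 177.97], [-48.28, 115.42], [12.27, 149.76], [-77.06, 257.06], [2.81, 150.46], [-146.56, 146.56]. Speed limits (degrees/s): [147.25, 147.25, 180, 180, 180, 180].

INTERFACE

Orientations are given as [roll, pitch, yaw] about the fixed x, y, z axes, in that order (R = Rz(yaw) Ry(pitch) Rx(roll)).
In Python, from workcell import env gives the robot as it stands. The module is installed in compiled form; this text tells all that it offers.
- The arm moves only by the tool arm_command, never from a script. Its argument "rows" is a list of rows, each an object with "delta_pos": the shift along the tool's x, y, z in mm, a list of three; "roll": the turn about the tool's z in units of 5 degrees (1.0 is 5 degrees); "jaw": the opening in per cent of the stroke, from 0 (shut) to 100 (fully open). A call has 1 to 20 rows; each row is the pose to reach, as a shift and turn from the pose commanded when the call began, along the tool's axes at that moment; what a row does not reach only later rows make up. A row lasts 1/12 s, in which the tool goes at most 41.7 mm and 7.16 degrees, less where a joint would pass 70% of its speed; a pose out of reach is approached as far as the arm can. A call with a gripper value outside its range is refused whole. The fingers move at their own pace and stop on an object; "squeeze" is the grip in N (left out, the last holds). Time passes only in rows, so rows that repeat a pose let the fingers close. It gives the time, the measured TCP pose, the force, the opening and the grip force at its end, in the units of the state.
- env.state(): the state, without advancing time (a new reading comes with each control period).
- env.grab_frame(name): name is "scene" or "top" or "wrist"; returns a dict with "img" (480x640x3 uint8, blue, green, red), "z_map" (480x640 float32, mm along the optical axis (not along the pixel's ray), 0 where there is no reading), "fov_y" (degrees; the focal length in pixels is half the picture's height over the tangent of half this angle, whatever the lens; pixels are square), "cx", "cy" (the principal point, pixels), "dist" ([k1, k2, p1, p2, k3] as OpenCV has them; the pictures are not rectified), "R" (3x3) and "t" (3): a world point X has camera coordinates R X + t; the wrist camera has in their place "T_tool_cam" (4x4, takes a point from camera to tool coordinates, whose origin is the TCP and whose axes are the flange's). Camera axes: x right, y down, z forward; pixel columns grow to the right and rows downward; lengths in mm; the calibration is good to about 2 mm. A picture is of the moment at which its call begins: read the wrist's pose just before it.
- env.job_done(): hands the job in; it is judged then, once.
The state is a dict: "time_s": time; "qpos": joint angles; "qvel": joint speeds; "effort": joint torques, N m; "ee_pos": TCP position; "ee_rot": TCP orientation; "force": force on the tool from outside, world axes, zero at the start; "torque": the same for the moment, N m; "gripper_width": finger opening in mm; "gripper_force": force on a finger pad.
Only numpy, scipy, OpenCV 4.12 (cv2) and the standard library are available. Lean on these libraries where they do the work, as an engineer would, in place of code of your own. Each camera call takes 0.05 s, during which the arm holds its last target. There are 200 camera calls.

TASK

Set the board's sliding length stop over the red tag's hole and lock it there with the ball-lock pin from the holder: with the pin's red cap pressed, slide it down through the stop's bore and the strip's hole until its flange sits flush, then let go so that the cap springs out and the balls lock. The strip has been trimmed by hand and is only roughly in line with the tags, so feel for its hole and do not force the pin; leave the bread and the tools around the board as they are.

Things in the scene. Friction and masses are not known exactly. Their poses are not given: they have to be found in the camera images.
- board: Portioning board, fixed on the counter: pale wood, 200 mm deep (x), 480 mm long (y), 20 mm thick, a wooden fence at its left (+y) end. Origin at the centre of its underside; its y axis runs along the rail.
- rail_mid (a point): Middle of the steel rail (44 mm wide, along the board's y), at the top of the aluminium index strip that lies on it: 56 mm above the counter. The strip is 6 mm thick, hollow below for 30 mm, with three 15 mm holes 60 mm apart, one per tag. Its slots let the baker trim the portions, so all holes sit up to 20 mm to either side (along y) of their tags: feel for the hole with the pin.
- holder (a point): Mouth of the loose 24 mm hole in the black pin holder (46 x 46 mm, 42 mm high) at the board's right end.
- stop (a joint): The length stop's travel along the rail, m: 0 with its bore at the board's y = 0, growing to +y (left); range -0.185 to 0.070. It slides with about 1.5 N of friction and stays where it is left.
- stop_bore (a point): Centre of the bore's mouth on top of the stop's aluminium saddle (60 mm in x, 44 mm in y), 74 mm above the counter, over the rail's centre line. The bore is vertical, 15 mm wide, 16 mm deep; 2 mm below it runs the index strip. Axes parallel to the board's.
- stop_grip (a point): Centre of the upper edge of the stop's white fence plate (10 mm thick along y, 94 mm long along x, 66 mm high), 85 mm in front of the bore and 93 mm above the counter. The stop can be pinched here from above and slid.
- tag_red: Red enamel tag, 30 x 20 x 3 mm, screwed flat on the board in front of the rail; origin at the centre of its underside, axes parallel to the board's. The wanted strip hole is 55 mm behind it (x), within 20 mm of its y. Red, blue and yellow tags change places.
- tag_blue: The same tag in blue: another setting, not wanted.
- tag_yellow: The same tag in yellow: another setting, not wanted.
- pin: Ball-lock pin, about 180 g, steel with a red cap, standing upright in the holder. Origin at the centre of its flange's underside (the face that seats), z up. Shank 14 mm wide, 38 mm long; flange 34 mm wide, 5 mm thick, a 20 mm barrel above it, then the red thumb cap, 26 mm wide, from 15 to 37 mm above the origin (grip it here).
- pin_tip (a point): Tip of the shank, 38 mm below the pin's origin, bevelled by 1 mm.
- pin_balls (a point): Middle between the two locking balls, 28 mm below the pin's origin. Cap out, they span 20 mm and stop the shank at any 15 mm hole; pressing the cap draws them in. Locked below the strip they leave 1.5 mm of play.
- pin_cap (a joint): The pin's red cap (its button), m: 0 = out, balls locked out; 0.009 = fully pressed. Spring 1.5 N at 0, 0.5 N more per mm, 6 N at the end; from about 5.5 mm the balls pass a hole (pushing them past its rim takes about 6 N), and inside a bore they keep the cap down. Pushing the gripped cap down presses it and then slides the pin; pulling it up does not unlock.
- roll_board: Oval bread roll, 88 x 124 x 71 mm, loose, lying on the board at its left end; leave alone.
- roll_a: Oval bread roll, 88 x 118 x 75 mm, loose on the counter at the left; leave alone.
- roll_b: Oval bread roll, 95 x 129 x 77 mm, loose on the counter at the left; leave alone.
- tongs: Steel tongs with black grips, 61 x 250 x 21 mm, loose, lying to the right of the board; leave alone.
- bell: Brass counter bell on a black foot, 84 mm wide, 63 mm high, loose at the back right; leave alone.

How it is judged (in metres and radians):
At the end, for the whole second after the job is handed in: The pin stands upright in the stop's bore with its flange on the saddle (gap under 3 mm, centred within 3 mm), passed through the strip's hole at the red tag (bore within 24 mm of the tag along the rail), its cap sprung out again to within 1.5 mm so that the balls are locked out, at rest (z of pin in the frame of stop_bore between -0.003 and 0.003 m and horizontal distance between pin and stop_bore below 0.003 m and angle between pin's own z axis and vertical below 0.08 rad and y of stop_bore in the frame of tag_red between -0.024 and 0.024 m and value of joint pin_cap below 0.0015 m and linear speed of pin below 0.02 m/s); the robot touches nothing.
It fails at once if the pin was forced: pressed against the stop, strip or board with more than 30 N (contact force between pin and board above 30 N).
It fails at once if the bread, tongs or bell were moved by more than 20 mm (distance of any of roll_board, roll_a, roll_b, tongs, bell from where it was at the start of the episode above 0.02 m).
It also fails if it takes over 61 s, if anything falls off the work surface, if the arm or the gripper's body presses on something with over 40 N, if the wrist force passes 120 N, or if a joint passes its speed limit or range.

## Working session

There is one attempt and no reset: what is moved stays moved. The work goes in short steps, Python scripts to look and compute and a tool call to move; the robot and the scene stay as the last step left them, time stands still between calls to the robot, and variables do not carry over. Pictures are saved under pics/ and viewed, at most 10 in all, crops included, and the job is handed in when it is done.

Besides the shell and the picture viewer there is one more tool, called after "Emit:" as name([rows], argument=value, ...), one row to a line, values as JSON. arm_command: Moves the arm, as the interface text tells. Its arguments: {"type":"object","properties":{"rows":{"type":"array"},"squeeze":{"type":"number"}},"required":["rows"]}

```bash
mkdir -p pics
cat > h.py <<'E'
import numpy as np, cv2
from workcell import env
def K(f):
    fl=240/np.tan(np.radians(f["fov_y"])/2); return np.array([[fl,0,f["cx"]],[0,fl,f["cy"]],[0,0,1.]])
def Rt(f,st=None):
    if "R" in f and f["R"] is not None: return np.array(f["R"]),np.array(f["t"]).ravel()
    from scipy.spatial.transform import Rotation as Ro
    T=np.eye(4);T[:3,:3]=Ro.from_euler('xyz',st["ee_rot"],degrees=True).as_matrix();T[:3,3]=st["ee_pos"]
    W=np.linalg.inv(T@np.array(f["T_tool_cam"])); return W[:3,:3],W[:3,3]
def ray(f,uv,st=None):
    R,t=Rt(f,st); n=cv2.undistortPoints(np.array([[uv]],float),K(f),np.array(f["dist"],float)).ravel()
    return -R.T@t, R.T@np.array([n[0],n[1],1])
def atz(f,uv,z,st=None):
    c,d=ray(f,uv,st); return c+d*(z-c[2])/d[2]
def depth(f,uv,st=None):
    c,d=ray(f,uv,st); return c+d*f["z_map"][int(round(uv[1])),int(round(uv[0]))]
def cross(rs):
    A=np.zeros((3,3));b=np.zeros(3)
    for c,d in rs:
        d=d/np.linalg.norm(d);P=np.eye(3)-np.outer(d,d);A+=P;b+=P@c
    return np.linalg.solve(A,b)
def snap(n,png):
    import pickle
    st=env.state();f=env.grab_frame(n);cv2.imwrite("pics/"+png+".png",f["img"]);pickle.dump((f,st),open("pics/"+png+".pkl","wb"));return f,st
E
python3 - <<'E'
from h import *
print(env.state(), env.grip_point_offset)
for n in("scene","top"):
    f,st=snap(n,n+"0"); R,t=Rt(f); print(n,-R.T@t,f["fov_y"],R[2])
E
```

```text
{'time_s': 0.0, 'qpos': array([ 6.65765684e+01,  1.83510385e+01,  8.97071402e+01, -1.55718897e-03,
        7.20413429e+01, -1.14178276e+00]), 'qvel': array([-0.03559468,  0.07002059,  0.03727147,  0.06591979, -0.0111475 ,
        0.03176462]), 'effort': array([-6.65213483e-04, -4.12455225e+01, -2.31963426e+01,  7.24799163e-02,
        4.58368845e-02, -1.40605171e-04]), 'ee_pos': array([217.7874387 , 531.6202222 , 213.12132682]), 'ee_rot': array([-1.79900469e+02, -5.02931132e-04,  1.57718832e+02]), 'force': array([-0.18722953,  0.77783038, -0.01943437]), 'torque': array([ 0.0264468 ,  0.01424369, -0.01033316]), 'gripper_force': 0.0, 'gripper_width': 91.1758328504562} 18.8
scene [  82.44233493 -811.08349875  911.05185339] 54.84404898414633 [ 0.36441615  0.67657506 -0.6398805 ]
top [-189.73965532 -342.2754162  1877.78328363] 44.46143362088589 [ 0.3664532   0.20308861 -0.90800169]
```

View pics/scene0.png

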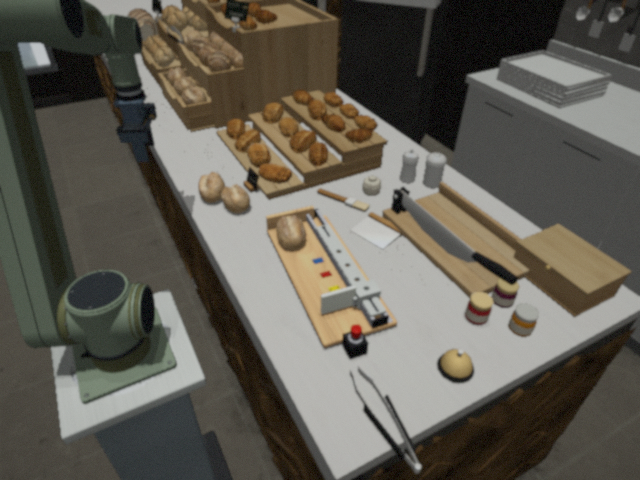

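View pics/top0.png

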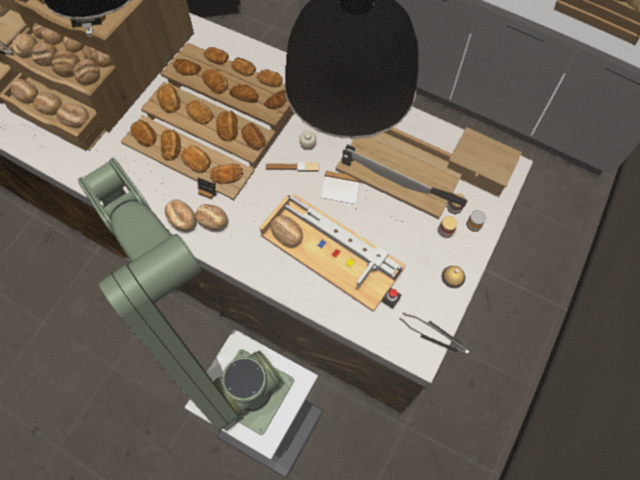

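The scene view shows the tags on the board, blue at about (318,261), red at (326,274) and yellow at (335,288). The stop is near (340,300) and the pin's cap at (356,331). In the top view, red is at (336,253), the stop's plate at (367,272) and the pin at (393,294).

Run:
```python
from h import *
import pickle
F={n:pickle.load(open(f"pics/{n}0.pkl","rb"))[0] for n in("scene","top")}
def cen(n,lo,hi,box):
    f=F[n];h=cv2.cvtColor(f["img"],cv2.COLOR_BGR2HSV);m=cv2.inRange(h,lo,hi);M=np.zeros_like(m);x0,y0,x1,y1=box;M[y0:y1,x0:x1]=m[y0:y1,x0:x1]
    k,l,s,c=cv2.connectedComponentsWithStats(M);i=1+np.argmax(s[1:,4]);return c[i],s[i,4]
R1=((0,150,80),(8,255,255))
boxes={"red":(R1,(315,265,335,282),(328,246,343,260)),"blue":(((105,120,60),(130,255,255)),(308,252,328,268),(313,236,328,250)),
"yellow":(((24,150,100),(34,255,255)),(325,280,345,296),(342,256,358,272)),"cap":(R1,(345,320,368,345),(384,284,402,304))}
for k,(c,a,b) in boxes.items():
    u,na=cen("scene",*c,a);v,nb=cen("top",*c,b)
    print(k,u,na,v,nb,cross([ray(F["scene"],u),ray(F["top"],v)]).round(1),[atz(F[n],p,23).round(1) for n,p in(("scene",u),("top",v))])
for n in F:
    f=F[n];x,y,w,h=(255,195,150,170) if n=="scene" else (250,185,165,130)
    cv2.imwrite(f"pics/{n}c.png",cv2.resize(f["img"][y:y+h,x:x+w],None,fx=4,fy=4,interpolation=cv2.INTER_CUBIC)[:600])
    if n=="scene": cv2.imwrite(f"pics/{n}c.png",cv2.resize(f["img"][y+50:y+h,x:x+w],None,fx=5,fy=5,interpolation=cv2.INTER_CUBIC))
```

```text
red [325.23529412 273.91176471] 34 [335.52941176 252.85294118] 34 [542.2 -13.5  26.2] [array([543.9, -10.6,  23. ]), array([543.5, -13. ,  23. ])]
blue [317.88235294 260.29411765] 17 [321.63157895 243.47368421] 19 [550.6  45.3  25.9] [array([552.5,  48.1,  23. ]), array([551.4,  45.9,  23. ])]
yellow [333.16666667 287.76666667] 30 [349.81818182 262.31818182] 44 [533.1 -73.4  30.5] [array([536.8, -67.2,  23. ]), array([536.1, -72.4,  23. ])]
cap [355.71428571 329.98979592] 98 [392.75609756 292.70731707] 41 [ 488.7 -252.1   75.2] [array([ 514.2, -217.2,   23. ]), array([ 508.2, -249.5,   23. ])]
```

View pics/scenec.png

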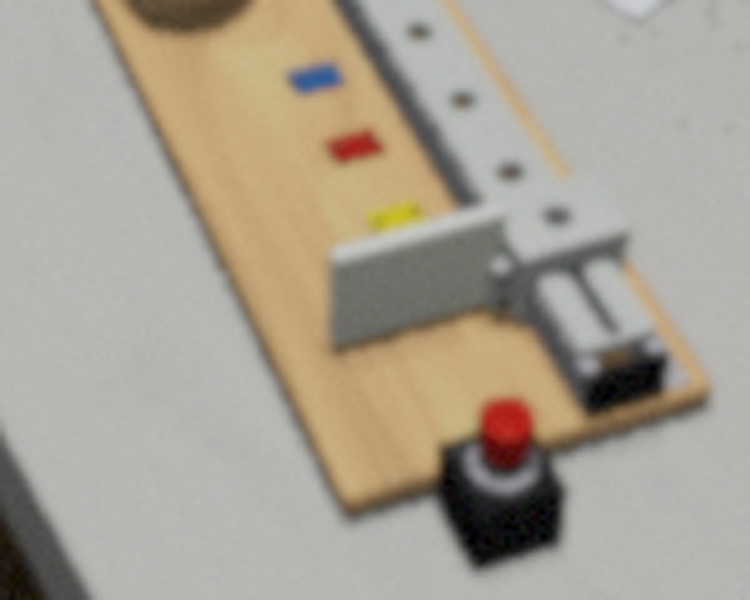

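The crop, with origin (255,245) and scale 5, shows the three strip holes at (419,32), (462,100) and (510,172). The stop's bore is at (557,216), the plate's upper edge runs from (333,253) to (505,208), and the cap is at (506,410).

Run:
```python
from h import *
import pickle
F={n:pickle.load(open(f"pics/{n}0.pkl","rb"))[0] for n in("scene","top")}
f=F["scene"]
c=lambda u,v:(255+u/5-.4,245+v/5-.4)
for k,p,z in(("h1",(419,32),56),("h2",(462,100),56),("h3",(510,172),56),("bore",(557,216),74),("plateA",(333,257),93),("plateB",(505,210),93),("plate2",(345,250),93)):
    print(k,atz(f,c(*p),z).round(1),depth(f,c(*p)).round(1))
R,t=Rt(F["top"])
y=np.array([550.6-533.1,45.3+73.4]);print(np.degrees(np.arctan2(-y[0],y[1])))
```

```text
h1 [604.5  23.5  56. ] [624.2  55.   23.7]
h2 [596.8 -36.2  56. ] [615.8  -7.5  24.4]
h3 [590.3 -95.7  56. ] [609.9 -68.1  23. ]
bore [ 583.9 -148.7   74. ] [ 587.7 -143.6   67.6]
plateA [ 461.6 -136.4   93. ] [ 462.2 -135.4   91.8]
plateB [ 552.  -148.2   93. ] [ 561.2 -135.2   76.9]
plate2 [ 469. -135.   93.] [ 468.1 -136.7   95. ]
-8.386729542042035
```

Emit:
arm_command([
  {"delta_pos": [-36,-37,-2],"roll": -0.5,"jaw": 40},
  {"delta_pos": [-505,-520,-20],"roll": -2.9,"jaw": 40},
  {"delta_pos": [-505,-520,-20],"roll": -2.9,"jaw": 40},
  {"delta_pos": [-505,-520,-20],"roll": -2.9,"jaw": 40},
  {"delta_pos": [-505,-520,-20],"roll": -2.9,"jaw": 40},
  {"delta_pos": [-505,-520,-20],"roll": -2.9,"jaw": 40},
  {"delta_pos": [-505,-520,-20],"roll": -2.9,"jaw": 40},
  {"delta_pos": [-505,-520,-20],"roll": -2.9,"jaw": 40},
  {"delta_pos": [-505,-520,-20],"roll": -2.9,"jaw": 40},
  {"delta_pos": [-505,-520,-20],"roll": -2.9,"jaw": 40},
  {"delta_pos": [-505,-520,-20],"roll": -2.9,"jaw": 40},
  {"delta_pos": [-505,-520,-20],"roll": -2.9,"jaw": 40},
  {"delta_pos": [-505,-520,-20],"roll": -2.9,"jaw": 40},
  {"delta_pos": [-505,-520,-20],"roll": -2.9,"jaw": 40},
  {"delta_pos": [-505,-520,-20],"roll": -2.9,"jaw": 40},
  {"delta_pos": [-505,-520,-20],"roll": -2.9,"jaw": 40},
  {"delta_pos": [-505,-520,-20],"roll": -2.9,"jaw": 40},
  {"delta_pos": [-505,-520,-20],"roll": -2.9,"jaw": 40},
  {"delta_pos": [-505,-520,-20],"roll": -2.9,"jaw": 40},
  {"delta_pos": [-505,-520,-20],"roll": -2.9,"jaw": 40},
], squeeze=20)

```text
time_s: 1.77
ee_pos: [487.8, -140.9, 233.2]
ee_rot: [179.9, -0.1, 172.1]
force: [-0.8, 0.8, -0.2]
gripper_width: 36.7
gripper_force: 0.0
```

Run:
```python
from h import *
f,st=snap("wrist","w1"); print(st["ee_pos"],st["ee_rot"],f["T_tool_cam"],f["fov_y"],f["cx"],f["cy"])
```

```text
[ 487.81281641 -140.94694013  233.18708431] [ 1.79944155e+02 -1.03942846e-01  1.72104988e+02] [[ 9.14588605e-04 -9.64403395e-01 -2.64433841e-01  7.48235146e+01]
 [ 9.99999580e-01  8.64627473e-04  3.05326092e-04 -3.02994690e-01]
 [-6.58207563e-05 -2.64434009e-01  9.64403780e-01 -1.71552710e+02]
 [ 0.00000000e+00  0.00000000e+00  0.00000000e+00  1.00000000e+00]] 70.9637011092537 317.3906109344399 237.6074808576803
```

View pics/w1.png

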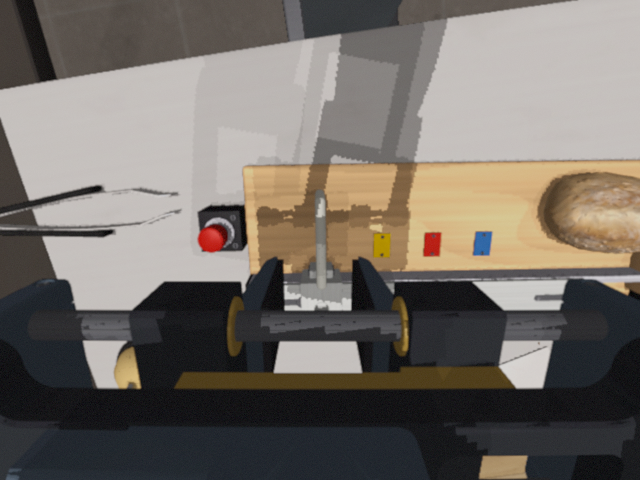

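The wrist view shows the plate's upper edge from (320,193) to (322,290), tags at (382,244), (432,244) and (483,243), and the cap at (212,238).

Run:
```python
from h import *
import pickle
f,st=pickle.load(open("pics/w1.pkl","rb"));S=pickle.load(open("pics/scene0.pkl","rb"))[0];T=pickle.load(open("pics/top0.pkl","rb"))[0]
h=cv2.cvtColor(f["img"],cv2.COLOR_BGR2HSV)
def cen(lo,hi,b):
    x0,y0,x1,y1=b;m=cv2.inRange(h,lo,hi)[y0:y1,x0:x1];y,x=np.nonzero(m);return np.array([x.mean()+x0,y.mean()+y0])
P={}
for k,lo,hi,b in(("yellow",(22,150,80),(34,255,255),(368,230,398,260)),("red",(0,150,60),(8,255,255),(418,228,446,260)),("blue",(105,120,50),(130,255,255),(468,228,498,260)),("cap",(0,150,60),(8,255,255),(190,215,240,255))):
    c=cen(lo,hi,b);P[k]=atz(f,c,23,st);print(k,c,P[k].round(1))
    if k=="cap": print("cap3",cross([ray(f,c,st),ray(S,(355.7,330)),ray(T,(392.76,292.7))]), "z70",atz(f,c,70,st).round(1), depth(f,c,st).round(1))
d=(P["blue"]-P["yellow"]);print("yaw",np.degrees(np.arctan2(-d[0],d[1])),np.linalg.norm(d))
for p in((320,194),(320.5,220),(321,250),(322,270)): print(p,atz(f,p,93,st).round(1),depth(f,p,st).round(1))
# two-view height of plate's front upper end
print("plate end",cross([ray(f,(320,193),st),ray(S,(321.2,296))]))
hol=(210,0)
```

```text
yellow [381.5326087  244.76630435] [536.1 -71.   23. ]
red [431.91666667 243.92241379] [543.2 -11.7  23. ]
blue [482.13719512 242.92073171] [550.2  47.7  23. ]
cap [212.15191987 238.0918197 ] [ 500.6 -267.8   23. ]
cap3 [ 489.69138956 -250.92375789   72.4605707 ] z70 [ 490. -251.   70.] [ 487.8 -247.6   79.5]
yaw -6.781701856939585 119.54392581167305
(320, 194) [ 456.9 -134.3   93. ] [ 459.7 -134.5   73. ]
(320.5, 220) [ 481.4 -137.2   93. ] [ 481.4 -137.2   92.9]
(321, 250) [ 510.9 -140.7   93. ] [ 510.7 -140.7   93.6]
(322, 270) [ 531.5 -142.5   93. ] [ 531.3 -142.4   93.6]
plate end [ 458.85402553 -135.29899345   92.65216387]
```

Emit:
arm_command([
  {"delta_pos": [-12,3,38],"roll": -0.2,"jaw": 40},
  {"delta_pos": [-12,3,78],"roll": -0.2,"jaw": 40},
  {"delta_pos": [-12,3,118],"roll": -0.2,"jaw": 40},
  {"delta_pos": [-12,3,150],"roll": -0.2,"jaw": 40},
  {"delta_pos": [-12,3,162],"roll": -0.2,"jaw": 40},
  {"delta_pos": [-12,3,162],"roll": -0.2,"jaw": 40},
  {"delta_pos": [-12,3,162],"roll": -0.2,"jaw": 0},
  {"delta_pos": [-12,3,162],"roll": -0.2,"jaw": 0},
  {"delta_pos": [-12,3,162],"roll": -0.2,"jaw": 0},
  {"delta_pos": [-12,3,162],"roll": -0.2,"jaw": 0},
  {"delta_pos": [-12,3,162],"roll": -0.2,"jaw": 0},
  {"delta_pos": [-12,3,162],"roll": -0.2,"jaw": 0},
], squeeze=15)

```text
time_s: 2.82
ee_pos: [501.3, -139.3, 73.4]
ee_rot: [-180.0, 0.2, 173.2]
force: [-0.8, 0.2, 5.8]
gripper_width: 9.9
gripper_force: 15.0
```

Emit:
arm_command([
  {"delta_pos": [0,8,0],"roll": 0,"jaw": 0},
  {"delta_pos": [0,22,0],"roll": 0,"jaw": 0},
  {"delta_pos": [0,40,0],"roll": 0,"jaw": 0},
  {"delta_pos": [0,58,0],"roll": 0,"jaw": 0},
  {"delta_pos": [0,76,0],"roll": 0,"jaw": 0},
  {"delta_pos": [0,92,0],"roll": 0,"jaw": 0},
  {"delta_pos": [0,105,0],"roll": 0,"jaw": 0},
  {"delta_pos": [0,111,0],"roll": 0,"jaw": 0},
  {"delta_pos": [0,113,0],"roll": 0,"jaw": 0},
  {"delta_pos": [0,113,0],"roll": 0,"jaw": 0},
  {"delta_pos": [0,113,0],"roll": 0,"jaw": 0},
  {"delta_pos": [0,113,0],"roll": 0,"jaw": 0},
])

```text
time_s: 3.82
ee_pos: [514.9, -26.6, 73.3]
ee_rot: [179.9, 0.2, 173.2]
force: [0.5, 1.4, 5.8]
gripper_width: 10.3
gripper_force: 15.0
```

Run:
```python
from h import *
f,st=snap("scene","scene1"); print(st["ee_pos"],st["force"])
cv2.imwrite("pics/s1c.png",cv2.resize(f["img"][235:325,305:405],None,fx=6,fy=6,interpolation=cv2.INTER_CUBIC))
```

```text
[514.94640019 -26.59806694  73.33379523] [0.45714355 1.38044687 5.76730121]
```

View pics/s1c.png

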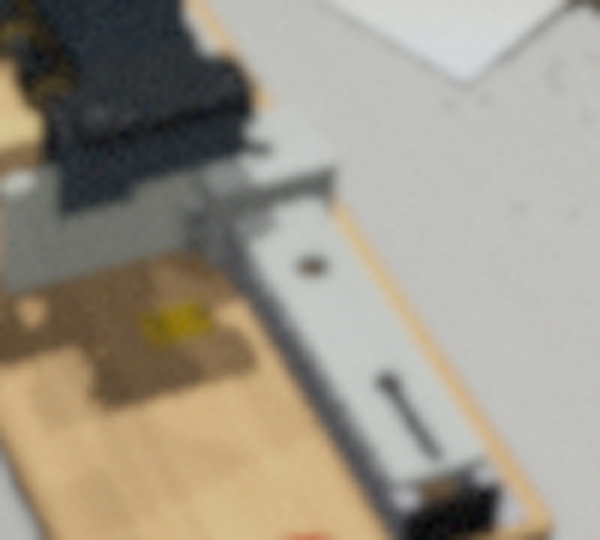

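The gripper half hides the bore in this crop. The stop now covers the middle hole, and the right-hand hole is visible at (312,265). I'll release the stop and look from above.

Emit:
arm_command([
  {"delta_pos": [0,0,0],"roll": 0,"jaw": 50},
  {"delta_pos": [0,0,0],"roll": 0,"jaw": 50},
  {"delta_pos": [0,0,0],"roll": 0,"jaw": 50},
  {"delta_pos": [0,0,-30],"roll": 0,"jaw": 50},
  {"delta_pos": [20,0,-70],"roll": 0,"jaw": 80},
  {"delta_pos": [40,0,-105],"roll": 0,"jaw": 90},
  {"delta_pos": [50,0,-140],"roll": 0,"jaw": 90},
  {"delta_pos": [50,0,-150],"roll": 0,"jaw": 90},
  {"delta_pos": [50,0,-150],"roll": 0,"jaw": 90},
  {"delta_pos": [50,0,-150],"roll": 0,"jaw": 90},
])

```text
time_s: 4.7
ee_pos: [464.2, -21.1, 221.6]
ee_rot: [180.0, 0.0, 173.2]
force: [0.6, 0.9, -0.6]
gripper_width: 73.6
gripper_force: 0.0
```

Run:
```python
from h import *
f,st=snap("wrist","w2"); print(st["ee_pos"],st["ee_rot"])
snap("scene","scene2")
a=cv2.resize(f["img"][190:310,230:430],None,fx=4,fy=4,interpolation=cv2.INTER_CUBIC)
import pickle
s=pickle.load(open("pics/scene2.pkl","rb"))[0]["img"]
b=cv2.resize(s[235:260+35,305:405],None,fx=2,fy=2,interpolation=cv2.INTER_CUBIC)
b=np.pad(b,((0,0),(0,600),(0,0)))
cv2.imwrite("pics/w2c.png",np.vstack([a,b]))
```

```text
[464.15830724 -21.14304322 221.59070159] [1.79998531e+02 2.27740124e-02 1.73222538e+02]
```

View pics/w2c.png

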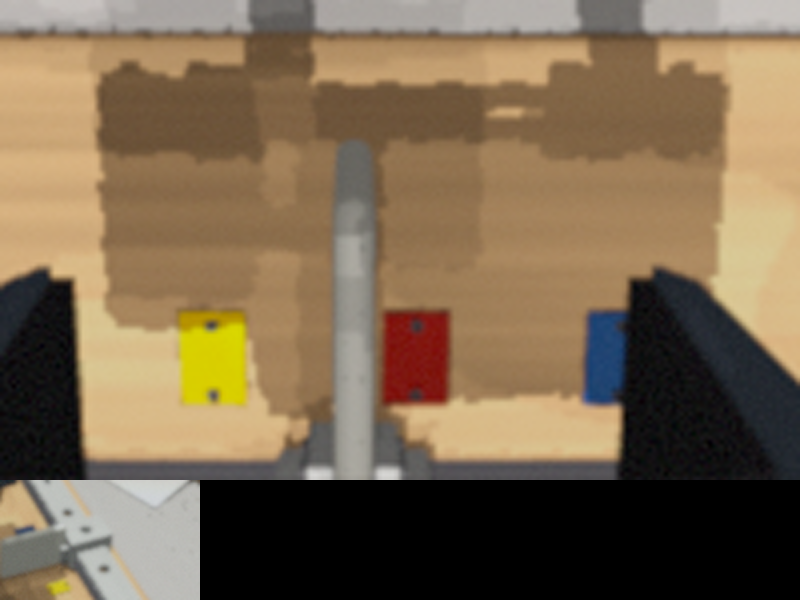

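The crop shows the plate left of the red tag (416,355). In the scene inset the bore is at (87,528), with the strip holes at (69,513) and (104,569). I'll locate the bore by code in both views.

Run:
```python
from h import *
import pickle
f,st=pickle.load(open("pics/w2.pkl","rb"));S=pickle.load(open("pics/scene2.pkl","rb"))[0]
def proj(f,X,st=None):
    R,t=Rt(f,st);return cv2.projectPoints(np.array([X],float),cv2.Rodrigues(R)[0],t,K(f),np.array(f["dist"],float))[0].ravel()
def blobs(f,X,r,st=None):
    u,v=proj(f,X,st);x0,y0=int(u)-r,int(v)-r;g=cv2.cvtColor(f["img"],cv2.COLOR_BGR2GRAY)[y0:y0+2*r,x0:x0+2*r]
    q=g.astype(float);w=np.clip(q.max()*0+np.median(q)-30-q,0,None);k,l,s,c=cv2.connectedComponentsWithStats((w>0).astype(np.uint8))
    print("exp",u,v,"med",np.median(q));return [(np.array([x0,y0])+[np.average(np.nonzero(l==i)[1],weights=w[l==i]),np.average(np.nonzero(l==i)[0],weights=w[l==i])],s[i,4]) for i in range(1,k) if s[i,4]>4]
for p,a in blobs(S,(599,-38,74),8): print("scene",p,a,atz(S,p,74).round(1))
for X in((604.5,23.5,56),(590.3,-95.7,56)):
    for p,a in blobs(S,X,7): print("hole",p,a,atz(S,p,56).round(1))
for p,a in blobs(f,(599,-38,74),16,st): print("wrist",p,a,atz(f,p,74,st).round(1))
cv2.imwrite("pics/w2d.png",cv2.resize(np.hstack([f["img"][290:390,240:400]]),None,fx=4,fy=4,interpolation=cv2.INTER_CUBIC))
```

```text
exp 348.36891792608634 259.84087505992375 med 191.0
scene [347.39208633 259.34532374] 15 [597.7 -35.1  74. ]
scene [352.20355191 265.55191257] 21 [596.3 -62.1  74. ]
exp 338.39099821280337 250.99534701755394 med 191.0
hole [338.35202492 250.93457944] 13 [604.5  23.8  56. ]
hole [331.32068966 254.76896552] 11 [579.   18.9  56. ]
exp 356.58449861354893 278.9973424037181 med 191.0
hole [356.66017316 278.94155844] 18 [590.6 -95.6  56. ]
hole [349.34193548 283.47096774] 6 [ 564.8 -101.    56. ]
exp 316.70104908486564 347.3837514666505 med 199.5
wrist [315.91945685 337.25741981] 472 [586.6 -37.4  74. ]
```

View pics/w2d.png

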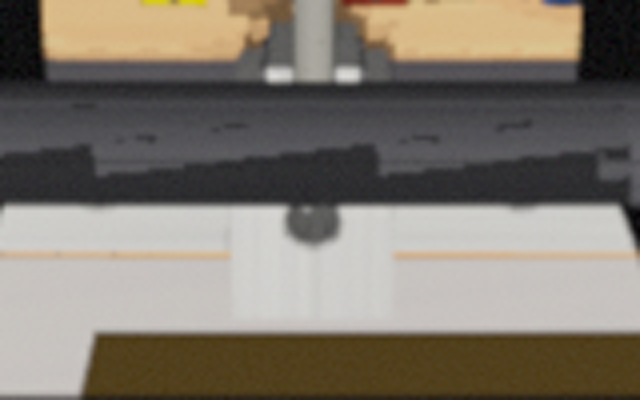

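The bore is visible at crop (313,225), i.e. pixel (318,345). Next I'll hover over the pin.

Emit:
arm_command([
  {"delta_pos": [-10,-40,10],"roll": 0,"jaw": 65},
  {"delta_pos": [-20,-80,30],"roll": 0,"jaw": 65},
  {"delta_pos": [-30,-120,50],"roll": 0,"jaw": 65},
  {"delta_pos": [-40,-160,70],"roll": 0,"jaw": 65},
  {"delta_pos": [-50,-195,85],"roll": 0,"jaw": 65},
  {"delta_pos": [-53,-218,92],"roll": 0,"jaw": 65},
  {"delta_pos": [-53,-225,92],"roll": 0,"jaw": 65},
  {"delta_pos": [-53,-225,92],"roll": 0,"jaw": 65},
  {"delta_pos": [-53,-225,92],"roll": 0,"jaw": 65},
])

```text
time_s: 5.55
ee_pos: [489.5, -250.1, 128.4]
ee_rot: [179.9, -0.2, 173.2]
force: [0.0, 0.7, 0.3]
gripper_width: 59.2
gripper_force: 0.0
```

Run:
```python
from h import *
import pickle
f,st=pickle.load(open("pics/w2.pkl","rb"))
for r in(344,345,346): print("bore",atz(f,(318.,r),74,st).round(1))
f,st=snap("wrist","w3"); print(st["ee_pos"],st["ee_rot"])
h=cv2.cvtColor(f["img"],cv2.COLOR_BGR2HSV);m=cv2.inRange(h,(0,150,60),(8,255,255))
k,l,s,c=cv2.connectedComponentsWithStats(m)
for i in range(1,k):
    if s[i,4]>100: print(s[i],c[i],[atz(f,c[i],z,st).round(1) for z in(79,68)])
cv2.imwrite("pics/w3c.png",f["img"][150:400,170:470])
```

```text
bore [595.  -36.1  74. ]
bore [596.2 -36.3  74. ]
bore [597.5 -36.4  74. ]
[ 489.54005938 -250.1431679   128.44432587] [ 1.79885749e+02 -1.71473424e-01  1.73158145e+02]
[ 298  234   39   41 1132] [316.52738516 254.5114841 ] [array([ 487.2, -250.6,   79. ]), array([ 490.7, -251. ,   68. ])]
```

View pics/w3c.png

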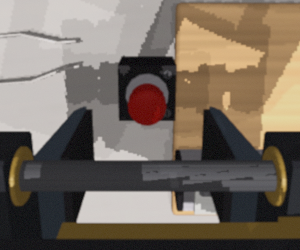

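The cap stands centred between the fingers at crop (147,103), with the flange ring behind it. I'll descend and grip it.

Emit:
arm_command([
  {"delta_pos": [0,0,35],"roll": 0,"jaw": 65},
  {"delta_pos": [0,0,60],"roll": 0,"jaw": 65},
  {"delta_pos": [0,0,70],"roll": 0,"jaw": 65},
  {"delta_pos": [0,0,70],"roll": 0,"jaw": 65},
  {"delta_pos": [0,0,70],"roll": 0,"jaw": 0},
  {"delta_pos": [0,0,70],"roll": 0,"jaw": 0},
  {"delta_pos": [0,0,70],"roll": 0,"jaw": 0},
  {"delta_pos": [0,0,70],"roll": 0,"jaw": 0},
  {"delta_pos": [0,0,70],"roll": 0,"jaw": 0},
  {"delta_pos": [0,0,70],"roll": 0,"jaw": 0},
], squeeze=30)

```text
time_s: 6.43
ee_pos: [490.6, -250.9, 60.6]
ee_rot: [-180.0, 0.1, 173.2]
force: [0.8, 0.5, 2.1]
gripper_width: 24.9
gripper_force: 30.0
```

Emit:
arm_command([
  {"delta_pos": [0,0,-20],"roll": 0,"jaw": 0},
  {"delta_pos": [0,0,-50],"roll": 0,"jaw": 0},
  {"delta_pos": [0,0,-80],"roll": 0,"jaw": 0},
  {"delta_pos": [-8,20,-96],"roll": 0,"jaw": 0},
  {"delta_pos": [-20,50,-96],"roll": 0,"jaw": 0},
  {"delta_pos": [-32,85,-96],"roll": 0,"jaw": 0},
  {"delta_pos": [-44,120,-96],"roll": 0,"jaw": 0},
  {"delta_pos": [-56,155,-96],"roll": 0,"jaw": 0},
  {"delta_pos": [-68,188,-96],"roll": 0,"jaw": 0},
  {"delta_pos": [-76,210,-96],"roll": 0,"jaw": 0},
  {"delta_pos": [-80,222,-96],"roll": 0,"jaw": 0},
  {"delta_pos": [-81,226,-96],"roll": 0,"jaw": 0},
  {"delta_pos": [-81,226,-96],"roll": 0,"jaw": 0},
  {"delta_pos": [-81,226,-96],"roll": 0,"jaw": 0},
  {"delta_pos": [-81,226,-96],"roll": 0,"jaw": 0},
])

```text
time_s: 7.68
ee_pos: [596.6, -37.4, 155.9]
ee_rot: [-180.0, -0.0, 173.1]
force: [-0.1, 0.6, -0.7]
gripper_width: 25.3
gripper_force: 30.0
```

Run:
```python
from h import *
f,st=snap("scene","scene3"); print(st["ee_pos"],st["ee_rot"],st["force"])
g,st=snap("wrist","w4")
a=cv2.resize(f["img"][195:295,290:400],None,fx=5,fy=5,interpolation=cv2.INTER_CUBIC)
b=g["img"][140:390,180:430]
cv2.imwrite("pics/s3c.png",np.hstack([a,np.pad(b,((0,250),(0,0),(0,0)))]))
```

```text
[596.61062045 -37.35135    155.88264869] [-1.79968357e+02 -3.67082682e-02  1.73133857e+02] [-0.12879893  0.59583404 -0.72410405]
```

View pics/s3c.png

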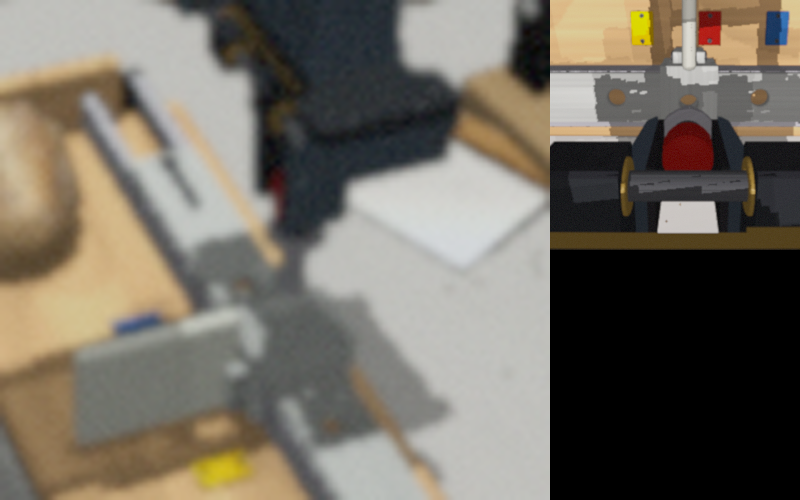

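The wrist inset shows the bore at (688,100), midway between the strip holes at (615,97) and (760,97). The cap and flange sit at column 688, so the pin is in line along y. I'll compute x next.

Run:
```python
from h import *
import pickle
f,st=pickle.load(open("pics/w4.pkl","rb"))
def proj(X):
    R,t=Rt(f,st);return cv2.projectPoints(np.array([X],float),cv2.Rodrigues(R)[0],t,K(f),np.array(f["dist"],float))[0].ravel()
lab=cv2.cvtColor(f["img"],cv2.COLOR_BGR2LAB).astype(int)
for n,(u,v),z in(("hL",(245,237),56),("bore",(318,240),74),("hR",(390,237),56)):
    p=lab[v-14:v+15,u-14:u+15,2]; m=(p>132).astype(np.uint8); k,l,s,c=cv2.connectedComponentsWithStats(m)
    i=1+np.argmax(s[1:,4]); q=c[i]+[u-14,v-14]; print(n,s[i],q,atz(f,q,z,st).round(1))
h=cv2.cvtColor(f["img"],cv2.COLOR_BGR2HSV);m=cv2.inRange(h,(0,150,40),(8,255,255));m[:250]=0
k,l,s,c=cv2.connectedComponentsWithStats(m);i=1+np.argmax(s[1:,4]);print("cap",s[i],c[i])
# predicted silhouettes for pin at TCP+dx
e=np.array(st["ee_pos"])
for dx in(-3,0,3):
    o=e+[dx,0,-18.6]; 
    print(dx,"flange top-edge row",min(proj(o+[17*np.cos(a),17*np.sin(a),z])[1] for a in np.linspace(0,6.28,60) for z in(0,5)),
     "cap top rows",[round(F(proj(o+[13*np.cos(a),13*np.sin(a),37])[1] for a in np.linspace(0,6.28,60)),1) for F in(min,max)],"cap bot",min(proj(o+[13*np.cos(a),13*np.sin(a),15])[1] for a in np.linspace(0,6.28,60)))
g=cv2.cvtColor(f["img"],cv2.COLOR_BGR2GRAY);print(g[238:275,318])
print([tuple(f["img"][r,318]) and list(map(int,f["img"][r,318])) for r in range(244,272,2)])
```

```text
hL [  7   6  18  16 226] [246.62831858 236.49557522] [588.3 -96.2  56. ]
bore [  6   8  17  11 143] [317.91608392 239.2027972 ] [592.7 -36.7  74. ]
hR [  4   6  18  16 225] [388.62666667 236.56444444] [602.4  21.7  56. ]
cap [ 292  262   52   49 1886] [317.29798515 288.63096501]
-3 flange top-edge row 242.08673025969892 cap top rows [np.float64(271.1), np.float64(319.3)] cap bot 256.6752472728139
0 flange top-edge row 246.93748226839847 cap top rows [np.float64(276.9), np.float64(324.6)] cap bot 261.8142077662033
3 flange top-edge row 251.7497768332364 cap top rows [np.float64(282.5), np.float64(329.8)] cap bot 266.9091309840761
[104 103 105 103 100 100  91  83  80  80  82  91  96  93  93  93  93  92
  90  95  95  91  65  42  32  32  34  33  27  33  36  28  34  32  35  36
  34]
[[71, 88, 106], [82, 79, 81], [83, 80, 84], [100, 94, 99], [95, 92, 93], [96, 92, 95], [94, 89, 92], [97, 94, 96], [66, 65, 65], [21, 18, 65], [15, 12, 85], [5, 3, 84], [20, 14, 85], [8, 12, 86]]
```

Emit:
arm_command([
  {"delta_pos": [1,0,8],"roll": 0,"jaw": 0},
  {"delta_pos": [1,0,18],"roll": 0,"jaw": 0},
  {"delta_pos": [1,0,22],"roll": 0,"jaw": 0},
  {"delta_pos": [1,0,24],"roll": 0,"jaw": 0},
  {"delta_pos": [1,0,26],"roll": 0,"jaw": 0},
  {"delta_pos": [1,0,28],"roll": 0,"jaw": 0},
  {"delta_pos": [1,0,29],"roll": 0,"jaw": 0},
  {"delta_pos": [1,0,30],"roll": 0,"jaw": 0},
  {"delta_pos": [1,0,30],"roll": 0,"jaw": 0},
])

```text
time_s: 8.53
ee_pos: [596.5, -35.9, 125.7]
ee_rot: [-180.0, 0.0, 173.2]
force: [0.6, -0.6, -2.8]
gripper_width: 25.3
gripper_force: 30.0
```

Emit:
arm_command([
  {"delta_pos": [0,0,2],"roll": 0,"jaw": 0},
  {"delta_pos": [0,0,4],"roll": 0,"jaw": 0},
  {"delta_pos": [0,0,5],"roll": 0,"jaw": 0},
  {"delta_pos": [0,0,6],"roll": 0,"jaw": 0},
  {"delta_pos": [0,0,7],"roll": 0,"jaw": 0},
  {"delta_pos": [0,0,8],"roll": 0,"jaw": 0},
  {"delta_pos": [0,0,8],"roll": 0,"jaw": 0},
])

```text
time_s: 9.12
ee_pos: [596.7, -35.9, 118.3]
ee_rot: [180.0, 0.1, 173.2]
force: [0.7, -0.6, 2.9]
gripper_width: 25.0
gripper_force: 30.0
```

Emit:
arm_command([
  {"delta_pos": [0,0,1],"roll": 0,"jaw": 0},
  {"delta_pos": [0,0,2],"roll": 0,"jaw": 0},
  {"delta_pos": [0,0,3],"roll": 0,"jaw": 0},
  {"delta_pos": [0,0,4],"roll": 0,"jaw": 0},
  {"delta_pos": [0,0,4],"roll": 0,"jaw": 0},
])

```text
time_s: 9.53
ee_pos: [596.3, -35.8, 113.4]
ee_rot: [180.0, -0.0, 173.2]
force: [0.8, -1.6, -2.1]
gripper_width: 25.0
gripper_force: 30.0
```

Emit:
arm_command([
  {"delta_pos": [0,0,1.5],"roll": 0,"jaw": 0},
  {"delta_pos": [0,0,3],"roll": 0,"jaw": 0},
  {"delta_pos": [0,0,4.5],"roll": 0,"jaw": 0},
  {"delta_pos": [0,0,6],"roll": 0,"jaw": 0},
  {"delta_pos": [0,0,7],"roll": 0,"jaw": 0},
  {"delta_pos": [0,0,7],"roll": 0,"jaw": 0},
])

```text
time_s: 10.03
ee_pos: [596.3, -35.8, 106.9]
ee_rot: [-180.0, -0.0, 173.2]
force: [1.8, -1.8, 0.3]
gripper_width: 25.1
gripper_force: 30.0
```

Emit:
arm_command([
  {"delta_pos": [0,0,1],"roll": 0,"jaw": 0},
  {"delta_pos": [0,0,2],"roll": 0,"jaw": 0},
  {"delta_pos": [0,0,3],"roll": 0,"jaw": 0},
  {"delta_pos": [0,0,4],"roll": 0,"jaw": 0},
  {"delta_pos": [0,0,4],"roll": 0,"jaw": 0},
])

```text
time_s: 10.45
ee_pos: [596.2, -36.1, 102.6]
ee_rot: [-180.0, -0.0, 173.2]
force: [0.9, -4.6, -0.5]
gripper_width: 25.5
gripper_force: 30.0
```

Emit:
arm_command([
  {"delta_pos": [0,0,1],"roll": 0,"jaw": 0},
  {"delta_pos": [0,0,2],"roll": 0,"jaw": 0},
  {"delta_pos": [0,0,3],"roll": 0,"jaw": 0},
  {"delta_pos": [0,0,4],"roll": 0,"jaw": 0},
  {"delta_pos": [0,0,4],"roll": 0,"jaw": 0},
])

```text
time_s: 10.87
ee_pos: [596.1, -36.3, 98.3]
ee_rot: [-179.9, -0.0, 173.2]
force: [1.9, -5.5, -3.9]
gripper_width: 25.1
gripper_force: 30.0
```

Emit:
arm_command([
  {"delta_pos": [0,-0.5,1],"roll": 0,"jaw": 0},
  {"delta_pos": [0,-1,2.5],"roll": 0,"jaw": 0},
  {"delta_pos": [0,-1,4],"roll": 0,"jaw": 0},
  {"delta_pos": [0,-1,5.5],"roll": 0,"jaw": 0},
  {"delta_pos": [0,-1,7],"roll": 0,"jaw": 0},
  {"delta_pos": [0,-1,7],"roll": 0,"jaw": 0},
])

```text
time_s: 11.37
ee_pos: [596.1, -36.6, 91.5]
ee_rot: [180.0, -0.0, 173.2]
force: [2.5, -4.3, -2.0]
gripper_width: 25.3
gripper_force: 30.0
```

Emit:
arm_command([
  {"delta_pos": [0,-0.5,1],"roll": 0,"jaw": 0},
  {"delta_pos": [0,-1,2],"roll": 0,"jaw": 0},
  {"delta_pos": [0,-1,3],"roll": 0,"jaw": 0},
  {"delta_pos": [0,-1,4],"roll": 0,"jaw": 0},
  {"delta_pos": [0,-1,4],"roll": 0,"jaw": 0},
])

```text
time_s: 11.78
ee_pos: [596.5, -37.0, 88.2]
ee_rot: [179.9, 0.1, 173.2]
force: [2.8, 1.1, 3.8]
gripper_width: 25.3
gripper_force: 30.0
```

Emit:
arm_command([
  {"delta_pos": [0,0,1],"roll": 0,"jaw": 0},
  {"delta_pos": [0,0,2],"roll": 0,"jaw": 0},
  {"delta_pos": [0,0,2],"roll": 0,"jaw": 0},
])

```text
time_s: 12.03
ee_pos: [596.4, -37.4, 86.1]
ee_rot: [180.0, 0.0, 173.2]
force: [1.9, 2.0, 4.7]
gripper_width: 25.0
gripper_force: 30.0
```

Emit:
arm_command([
  {"delta_pos": [0,0,1],"roll": 0,"jaw": 0},
  {"delta_pos": [0,0,2],"roll": 0,"jaw": 0},
  {"delta_pos": [0,0,2],"roll": 0,"jaw": 0},
])

```text
time_s: 12.28
ee_pos: [596.4, -37.5, 84.1]
ee_rot: [180.0, 0.0, 173.2]
force: [1.8, 1.7, 5.8]
gripper_width: 24.9
gripper_force: 30.0
```

Emit:
arm_command([
  {"delta_pos": [0,0,0],"roll": 0,"jaw": 60},
  {"delta_pos": [0,0,0],"roll": 0,"jaw": 60},
  {"delta_pos": [0,0,0],"roll": 0,"jaw": 60},
  {"delta_pos": [0,0,0],"roll": 0,"jaw": 60},
  {"delta_pos": [0,0,0],"roll": 0,"jaw": 60},
  {"delta_pos": [0,0,-15],"roll": 0,"jaw": 60},
  {"delta_pos": [0,0,-40],"roll": 0,"jaw": 60},
  {"delta_pos": [0,0,-75],"roll": 0,"jaw": 60},
  {"delta_pos": [0,0,-110],"roll": 0,"jaw": 60},
  {"delta_pos": [20,0,-130],"roll": 0,"jaw": 60},
  {"delta_pos": [45,0,-130],"roll": 0,"jaw": 60},
  {"delta_pos": [45,0,-130],"roll": 0,"jaw": 60},
])

```text
time_s: 13.28
ee_pos: [547.9, -32.1, 215.5]
ee_rot: [-180.0, -0.1, 173.2]
force: [-1.2, -0.5, -0.0]
gripper_width: 54.8
gripper_force: 0.0
```

Run:
```python
from h import *
f,st=snap("scene","scene4"); print(st["ee_pos"],st["ee_rot"],st["force"])
g,st=snap("wrist","w5")
h=cv2.cvtColor(g["img"],cv2.COLOR_BGR2HSV);m=cv2.inRange(h,(0,150,40),(8,255,255))
k,l,s,c=cv2.connectedComponentsWithStats(m)
for i in range(1,k):
    if s[i,4]>60: print(s[i],c[i].round(1),depth(g,c[i],st).round(1),atz(g,c[i],111,st).round(1),atz(g,c[i],23,st).round(1))
a=cv2.resize(f["img"][215:295,310:390],None,fx=6,fy=6,interpolation=cv2.INTER_CUBIC)
b=g["img"][140:390,180:480]
cv2.imwrite("pics/s4c.png",np.hstack([a,np.pad(b,((0,230),(0,0),(0,0)))]))
```

```text
[547.9132243  -32.11515652 215.46180161] [-1.79999201e+02 -7.02665000e-02  1.73227794e+02] [-1.21186368 -0.50058777 -0.02825533]
[327 195  18  27 436] [335.6 208.2] [543.4 -11.7  23.8] [527.  -14.6 111. ] [543.5 -11.7  23. ]
[304 267  29  33 725] [317.9 283.5] [591.4 -37.  112.5] [592.  -37.1 111. ] [629.3 -41.3  23. ]
```

View pics/s4c.png

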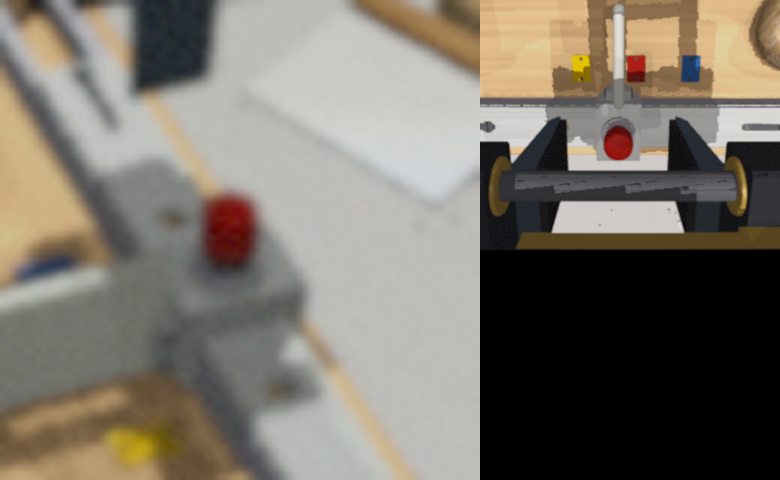

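Run:
```python
from h import *
import pickle
f,st=pickle.load(open("pics/w5.pkl","rb"));S=pickle.load(open("pics/scene4.pkl","rb"))[0]
for r in range(250,302,2): print(r,depth(f,(318,r),st).round(1),depth(f,(300,r),st).round(1))
for z in(74,79): print(z)
for r in range(244,266,1): print(r,depth(S,(347,r)).round(1)[2],depth(S,(343,r)).round(1)[2],end=" | ")
```

```text
250 [572.5 -34.6  75.1] [570.7 -52.   74.3]
252 [574.6 -34.9  74.8] [572.4 -52.2  75.3]
254 [576.5 -35.1  75.1] [574.3 -52.4  75.6]
256 [578.8 -35.3  74.4] [576.8 -52.8  74. ]
258 [579.5 -35.4  78.4] [578.7 -53.   74.5]
260 [580.9 -35.6  80.1] [580.7 -53.3  74.7]
262 [583.  -35.8  80. ] [582.4 -53.5  75.6]
264 [585.6 -36.1  78.4] [584.6 -53.8  75.4]
266 [582.8 -35.9  91.5] [587.4 -54.3  73.1]
268 [582.8 -35.9  97. ] [588.9 -54.4  74.9]
270 [583.4 -35.9 100.5] [591.  -54.6  74.8]
272 [583.  -35.9 106.5] [593.3 -55.   74.1]
274 [583.5 -36.  109.9] [595.5 -55.3  73.9]
276 [585.1 -36.2 110.6] [597.3 -55.5  74.8]
278 [586.5 -36.3 111.7] [599.5 -55.8  74.4]
280 [588.5 -36.6 111.5] [601.4 -56.   75.1]
282 [590.1 -36.7 112.1] [603.8 -56.4  74.3]
284 [591.8 -36.9 112.6] [606.1 -56.7  74. ]
286 [594.1 -37.2 111.6] [608.5 -57.   73.5]
288 [596.2 -37.5 111.1] [610.  -57.1  74.8]
290 [597.5 -37.6 112.4] [612.1 -57.4  74.9]
292 [599.6 -37.9 112. ] [614.  -57.6  75.5]
294 [601.4 -38.1 112.2] [616.4 -58.   75.1]
296 [603.8 -38.3 111.2] [618.4 -58.2  75.5]
298 [605.9 -38.6 110.9] [621.  -58.6  74.4]
300 [608.3 -38.9 110. ] [622.9 -58.8  75. ]
74
79
244 -5.0 20.2 | 245 1.8 20.3 | 246 0.5 56.3 | 247 112.2 55.8 | 248 115.1 56.8 | 249 112.0 110.5 | 250 114.0 110.3 | 251 113.6 108.5 | 252 113.1 106.3 | 253 108.7 103.2 | 254 103.8 99.8 | 255 103.5 97.4 | 256 98.2 79.3 | 257 96.1 82.0 | 258 91.4 80.4 | 259 84.8 78.4 | 260 80.7 82.7 | 261 81.8 79.0 | 262 82.0 76.6 | 263 76.7 75.9 | 264 75.2 76.5 | 265 77.9 75.6 |
```

The last crop shows the pin upright on the saddle with the red cap at (230,230). By depth, the flange top is 5 mm above the saddle and the cap top 37 mm above it, so the pin is seated and the cap is out. I'm handing it in.

```bash
python3 -c "
from workcell import env
print(env.job_done())"
```

```text
the job is handed in; nothing more can be done
None
```

The stop is set over the red tag's strip hole and the ball-lock pin is through it, flange flush and cap sprung out by depth check; I handed the job in at about 13 s, and no verdict came back.

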